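# Load a specimen holder under the stage clip of a dental-lab microscope

### The arm

A 7-joint arm with a two-finger parallel gripper is mounted at the origin on the work surface. World frame = base frame: x ahead of the robot, y to its left, z up, the work surface at z = 0. Lengths are in m, angles in rad, forces in N, time in s.
With the tool pointing down it reaches from about 0.4 to 0.85 m from the base axis. Payload 4.5 kg.
Tool frame: the origin (TCP) lies at the very end of the fingers, on their centre line; the grasp point (between the pads) lies 19 mm behind it (r.pinch_z is the distance from the TCP to the grasp point, in m); z points along the fingers, y is the line along which they close (so a half turn about z gives the same grasp; the last joint's range is limited). The gripper opens to 88 mm and grips with 3 to 60 N. Pads are 18 mm wide; open, the fingers measure 123 mm over their backs; the gripper's body (75 mm by 187 mm) begins 45 mm behind the grasp point.
Start: joints at [-1.223, 0.689, -0.195, 1.565, 0.157, 0.902, -0.215], TCP at [0.193, 0.595, 0.213] pointing down, gripper open.
Joint ranges: [-3.01, 3.01], [-0.46, 2.08], [-1.47, 1.51], [0.13, 2.56], [-1, 4.14], [0.04, 2.09], [-2.66, 2.66]. Speed limits (rad/s): [2.57, 2.57, 3.14, 3.14, 3.14, 3.14, 3.14].

### API

Orientations are given as a unit quaternion [x, y, z, w].
In Python, from plant import r, cams gives the robot as it stands.
- The arm moves only by the shell command python3 -m pendant 'ROWS' [FORCE]. ROWS is JSON, a list of rows, each a list of 3 entries, a list of its own where there are three numbers: the closure, from -1 (fully open) to 1 (shut), then the shift along the tool's x, y, z in mm, then the turn, a rotation vector about the tool's x, y, z in degrees. A call has 1 to 8 rows; each row shifts and turns the commanded pose from where the row before left it, along the tool's axes as they then stand; what a row does not reach is not made up. A row lasts 1/8 s, in which the tool goes at most 62.5 mm and 10.7 degrees, less where a joint would pass 70% of its speed; a pose out of reach is approached as far as the arm can. A call with a gripper value outside its range is refused whole. The fingers move at their own pace and stop on an object; FORCE is the grip in N (left out, the last holds). Time passes only in rows, so rows that do not move let the fingers close. It gives the time, the measured TCP pose, the force, the opening and the grip force at its end, in the units of the state.
- r.get_state(): the state, without advancing time (a new reading comes with each control period).
- cams.snapshot(name): name is "scene" or "top"; returns a dict with "img" (400x640x3 uint8, red, green, blue), "camera_matrix" (3x3 intrinsics, pixels), "camera_from_world" (4x4, takes a point from world to camera coordinates). Camera axes: x right, y up, looking along -z (the intrinsics and any distortion apply to the point x, -y, -z); pixel columns grow to the right and rows downward; lengths in m; the calibration is good to about 2 mm. A picture is of the moment at which its call begins. There is no depth.
- r.finish_job(): hands the job in; it is judged then, once.
The state is a dict: "clock": time; "q": joint angles; "qd": joint speeds; "joint_torque": joint torques, N m; "tool_pos": TCP position; "eef_rot": TCP orientation; "contact_force": force on the tool from outside, world axes, zero at the start; "moment": the same for the moment, N m; "opening": opening from 0.0 (shut) to 1.0 (fully open); "finger_force": force on a finger pad.
Only numpy, scipy, OpenCV 4.12 (cv2) and the standard library are available. Lean on these libraries where they do the work, as an engineer would, in place of code of your own. Each camera call takes 0.05 s, during which the arm holds its last target. There are 200 camera calls.

### The job

Load the blue specimen holder on the microscope stage: press the red thumb plate of the spring clip down with one fingertip so that its nose rises, and while you hold it down push the holder along its channel with the other fingertip, under the raised nose, until it is fully home against the end stop. Then let the clip close on top of the holder and take your fingers away. Only press and push: do not lift or tip the holder, and leave the other things on the bench where they are.

Things in the scene. Friction and masses are not known exactly. Their poses are not given: they have to be found in the camera images.
- stage: fixed microscope stage: grey plate 160 x 110 mm (its x by y), upper face 36 mm above the bench, on a white base 180 x 150 mm. Origin on the bench under the plate's middle, z up. Holder channel along its x axis, open towards -x (the robot's side). Clip on its +y side; a black knob 24 mm thick sticks out 18 mm at the -y side, x = +20 mm
- home (a point): point on the plate where the middle of the holder's underside lies when fully home (stage x = +35, y = 0, z = 36 mm); its axes are the stage's
- stop (a point): middle of the upper edge of the end stop, on the face the holder meets (stage x = +57, y = 0 mm); the stop is 6 mm high. The channel leads to it from x = -70 mm between two aluminium rails 5 mm high, 6 mm thick, 55 mm apart (inner faces at stage y = +-27.5 mm)
- holder: the holder to load: flat blue plate 44 (its x) x 52 (its y) x 8 mm thick, about 60 g, with a white disc 25 mm across flush in its top. Loose, flat in the channel (1.5 mm play each side), short of the clip, its x along the channel. Origin at the middle of its underside
- clip (a joint): clip angle, rad: 0 shut (nose 3 mm above the bare plate); grows as the thumb plate is pressed and the nose rises; 0.18 resting on the holder, above 0.25 the holder passes beneath, 0.75 the limit. A spring shuts it: pressed 23 mm from the hinge, 2.5 N to start, 5 N at 0.55 rad. Not open enough, the nose blocks the holder, which cannot wedge it open
- clip_hinge (a point): middle of the clip's hinge pin, which lies along the stage's x, 11 mm above the plate, at stage x = +11.5, y = +45 mm. The ears that hold its ends (x = -31 and +54 mm) stand 16 mm above the plate
- clip_pad (a point): point on top of the clip's red thumb plate (3 mm thick), 30 mm outside the hinge, at stage x = +11.5 mm; moves with the clip. The plate reaches 3 to 39 mm outside the hinge (past the stage plate's edge, free beneath) and stage x = -28 to +51 mm, smooth to slide along. Shut, it slopes 0.15 rad up outwards, this point 17 mm above the stage plate
- clip_nose (a point): underside of the clip's rolled nose, 27 mm inside the hinge, over the channel's +y edge (stage y = +18 mm); moves with the clip. 12 mm wide along the channel (stage x = 39 to 51 mm), 6 mm across. With a fingertip pressing the thumb plate down to the holder's height, the nose clears the holder
- spare_holder: bystander: another holder of the same size, bare aluminium with an orange disc, lying flat on the bench on the stage's +y side; origin at the middle of its underside
- model: bystander: a dental plaster model with a yellow tooth arch, 62 x 66 mm, 34 mm high, on the stage's +y side; origin at the middle of its underside
- jar: bystander: amber glass jar with a black cap, 56 mm across, 55 mm high, on the stage's -y side; origin at the middle of its underside
- wax_knife: bystander: a wax knife about 165 mm long (wooden handle, steel blade) lying on the bench on the stage's -y side, roughly along the stage's x axis; origin under its middle
There are look-alikes about, which are no part of the job. What is shaped like the holder but green or turquoise is not meant.

How it is judged:
On the way:
1. with a fingertip holding the thumb plate down and the nose raised, another finger pushes the holder beneath the nose (value of joint clip above 0.2 rad and contact force between the fingers and clip above 0.5 N and contact force between the fingers and holder above 0.05 N and x of holder in the frame of stage between 0.02 and 0.0315 m).
At the end, for the whole second after the job is handed in: The holder lies flat in the channel, within 2.5 mm of the end stop, at rest, and the clip has closed on its upper face (clip angle 0.1 to 0.25 rad) and presses it with more than 1 N (x of holder in the frame of stage above 0.0325 m and distance between holder and home below 0.004 m and angle between the x axis of holder and the x axis of stage, either way round below 0.08 rad and angle between holder's own z axis and vertical below 0.05 rad and contact force between clip and holder above 1 N and value of joint clip between 0.1 and 0.25 rad and linear speed of holder below 0.01 m/s); the robot touches nothing.
It fails at once if the holder is lifted more than 5 mm off the stage plate (z of holder in the frame of stage above 0.041 m).
It fails at once if the holder is tipped by more than 0.15 rad (angle between holder's own z axis and vertical above 0.15 rad).
It fails at once if the spare holder, the plaster model, the jar or the wax knife is moved by more than 15 mm (distance of any of spare_holder, model, jar, wax_knife from where it was at the start of the episode above 0.015 m).
It also fails if it takes over 45 s, if anything falls off the work surface, if the arm or the gripper's body presses on something with over 40 N, if the wrist force passes 120 N, or if a joint passes its speed limit or range.

## Working session

There is one attempt and no reset: what is moved stays moved. The work goes in short steps, Python scripts to look and compute and a shell command to move; the robot and the scene stay as the last step left them, time stands still between calls to the robot, and variables do not carry over. Pictures are saved under pics/ and viewed, at most 12 in all, crops included, and the job is handed in when it is done.

```bash
ls; mkdir -p pics
python3 - <<'E'
from plant import r,cams
import cv2,numpy as np
for n in("scene","top"):
    s=cams.snapshot(n); cv2.imwrite(f"pics/{n}0.png",s["img"][:,:,::-1]); np.savez(f"pics/{n}0.npz",**s)
    print(s["camera_matrix"],s["camera_from_world"].round(4).tolist(),s.keys())
print(r.get_state())
E
```

```text
pics
[[462.05633268   0.         319.35740641]
 [  0.         462.05633268 204.39658609]
 [  0.           0.           1.        ]] [[-0.3583, 0.9334, -0.0173, 0.1389], [-0.7516, -0.2774, 0.5985, 0.3856], [0.5539, 0.2275, 0.8009, -1.2933], [0.0, 0.0, 0.0, 1.0]] dict_keys(['img', 'camera_matrix', 'camera_from_world'])
[[416.79113653   0.         328.1025524 ]
 [  0.         416.79113653 198.20896036]
 [  0.           0.           1.        ]] [[-0.0246, -0.9996, 0.0123, 0.062], [0.9799, -0.0217, 0.1983, -0.5534], [-0.198, 0.017, 0.9801, -0.89], [0.0, 0.0, 0.0, 1.0]] dict_keys(['img', 'camera_matrix', 'camera_from_world'])
{'clock': 0.1, 'q': array([-1.22320924,  0.68990946, -0.19455078,  1.56619337,  0.15733156,
        0.90252347, -0.21504366]), 'qd': array([ 0.00088158, -0.00014181, -0.00078601, -0.00045268,  0.00075267,
       -0.00177863,  0.00011701]), 'joint_torque': array([-3.53932301e-03, -5.28489840e+01, -1.27158176e+00, -1.53833538e+01,
       -5.25641791e-02,  1.97888876e-03,  5.64958862e-05]), 'tool_pos': array([0.19276751, 0.59390551, 0.21229766]), 'eef_rot': array([ 1.56166562e-01,  9.87730396e-01, -8.16029440e-04, -6.57868985e-05]), 'contact_force': array([ 0.42396267, -0.00966172, -0.26422475]), 'moment': array([ 0.00613448, -0.01828499,  0.01823069]), 'finger_force': 0.0, 'opening': 1.003817405911432}
```

View pics/scene0.png

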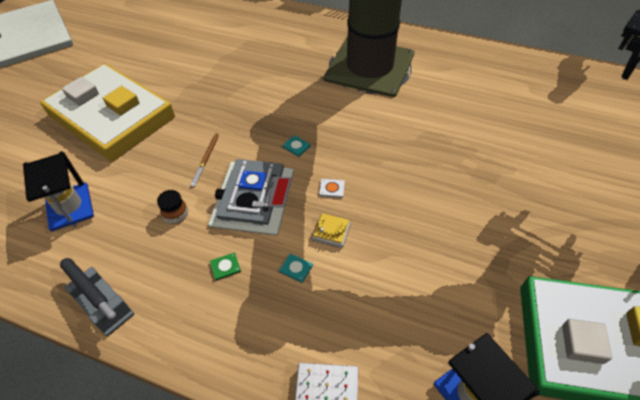

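View pics/top0.png

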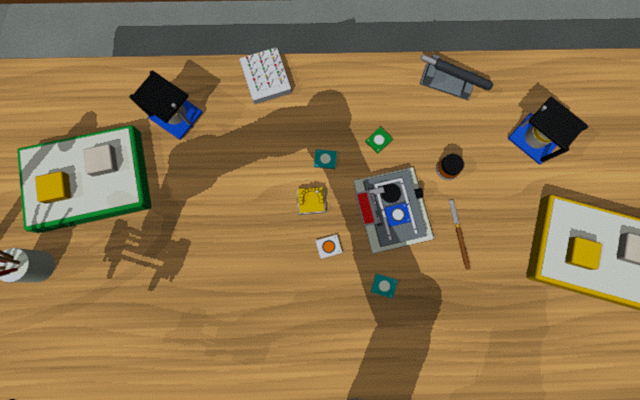

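The stage is at top (395,210) and scene (255,192). Candidates for the holder:
- Blue plate with a white disc in the channel, top (398,214) / scene (253,180). This is the one meant.
- Green plate, top (379,140), and turquoise plates, top (325,158) and (384,286). These are look-alikes.
- Aluminium plate with an orange disc, top (329,246). This is the spare.

I'll confirm with an enlarged crop.

Run:
```python
import cv2,numpy as np
a=cv2.imread("pics/top0.png")[155:265,340:445]; b=cv2.imread("pics/scene0.png")[145:245,200:305]
f=lambda i:cv2.resize(i,(400,400),interpolation=cv2.INTER_CUBIC)
cv2.imwrite("pics/crop1.png",np.hstack([f(a),f(b)]))
```

```text
(no output)
```

View pics/crop1.png

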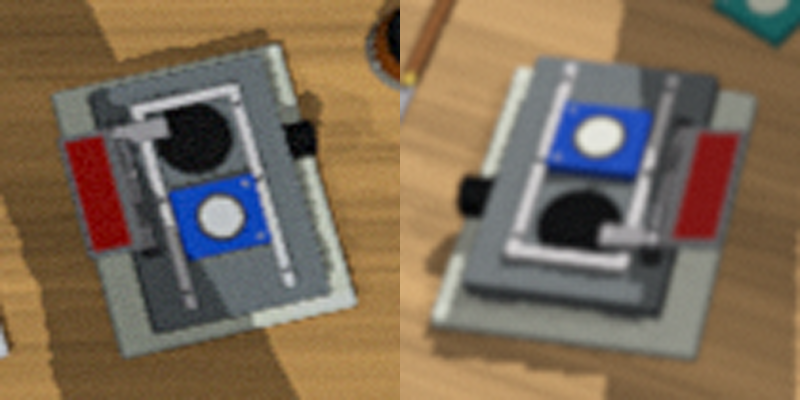

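The blue holder with the white disc lies in the channel, short of the nose at crop-left (140,130). The red thumb plate is at crop-left (97,195). Now I'll measure.

```bash
cat > h.py <<'E'
import cv2,numpy as np
from plant import r,cams
def cast(s,p,z):
    K,T=s["camera_matrix"],s["camera_from_world"]; R,t=T[:3,:3],T[:3,3]
    p=np.atleast_2d(p).astype(float); d=np.c_[(p-[K[0,2],K[1,2]])/[K[0,0],K[1,1]],np.ones(len(p))]*[1,-1,-1]@R
    c=-R.T@t; return (c+d*((z-c[2])/d[:,2])[:,None])[:,:2]
def biggest(m,near=None):
    n,l,st,c=cv2.connectedComponentsWithStats(m.astype(np.uint8)); k=range(1,n)
    k=[i for i in k if st[i,4]>25]
    i=min(k,key=lambda i:np.hypot(*(c[i]-near))) 
    return l==i
def hull(m): return cv2.convexHull(np.argwhere(m)[:,::-1].astype(np.int32))
def rect(s,m,z):
    h=hull(m)[:,0]; w=cast(s,h,z); q=cv2.minAreaRect((w*1000).astype(np.float32)); return q
def masks(s,nb,nr):
    hsv=cv2.cvtColor(s["img"],cv2.COLOR_RGB2HSV); H,S,V=[hsv[:,:,i].astype(int) for i in range(3)]
    b=biggest((H>105)&(H<130)&(S>130)&(V>60),nb); rd=biggest(((H<8)|(H>172))&(S>150)&(V>50),nr)
    f=np.zeros(b.shape,np.uint8); cv2.fillConvexPoly(f,hull(b),1)
    w=biggest((f>0)&(S<90)&(V>130),nb)
    return b,rd,w
def holder(s,nb,nr):
    b,rd,w=masks(s,nb,nr); c=np.argwhere(w)[:,::-1].mean(0)
    return cast(s,c,.044)[0],rect(s,b,.044),rect(s,rd,.0516),cast(s,np.argwhere(rd)[:,::-1].mean(0),.0516)[0]
E
python3 - <<'E'
from h import *
for n,nb,nr in(("top",(398,214),(366,208)),("scene",(253,180),(281,192))):
    s=dict(np.load(f"pics/{n}0.npz")); 
    for v in holder(s,nb,nr): print(n,v)
    if n=="top": sc,o,pts=np.array([105/400,110/400]),[340,155],[[135,106],[240,87],[192,305],[290,283]]
    else: sc,o,pts=np.array([105/400,100/400]),[200,145],[[630,262],[505,250],[672,80],[570,66]]; 
    p=np.array(pts)-([0,0] if n=="top" else [400,0]); print(n,"stopL stopR railL railR",(cast(s,p*sc+o,.0415)*1000).round(1).tolist())
    np.set_printoptions(suppress=True)
E
```

```text
top [ 0.51645697 -0.10874176]
top ((516.1549682617188, -107.6357650756836), (45.910099029541016, 52.18931198120117), 11.903016090393066)
top ((531.7264404296875, -34.42533874511719), (70.033447265625, 21.934810638427734), 12.24755859375)
top [ 0.53137363 -0.03449726]
top stopL stopR railL railR [[588.2, -61.8], [599.3, -126.6], [460.5, -89.6], [472.9, -148.8]]
scene [ 0.51369873 -0.10664652]
scene ((515.8344116210938, -104.7830810546875), (49.02065658569336, 51.32577896118164), 13.026387214660645)
scene ((528.5015258789062, -32.96637725830078), (67.28834533691406, 20.853527069091797), 12.080888748168945)
scene [ 0.52935972 -0.03278857]
scene stopL stopR railL railR [[582.8, -54.1], [599.4, -121.3], [461.2, -84.8], [472.3, -145.4]]
```

```bash
cat >> h.py <<'E'
from scipy.spatial.transform import Rotation as Ro
A=np.radians(12.2); O=np.array([533.1,-103.2]); U=np.array([[np.cos(A),-np.sin(A)],[np.sin(A),np.cos(A)]])
def to(x,y,z,world=False):   # tool shift (mm) to stage target (mm, z world), from measured pose
    st=r.get_state(); R=Ro.from_quat(st["eef_rot"]).as_matrix(); p=st["tool_pos"]*1000
    w=np.array([x,y,z]) if world else np.r_[O+U@[x,y],z]
    print("clock",round(st["clock"],2),"stage",(U.T@(p[:2]-O)).round(1),"z",p[2].round(1),"xdir",np.degrees(np.arctan2(R[1,0],R[0,0])).round(2),"zaxis",R[:,2].round(3),"F",st["contact_force"].round(1),"open",round(st["opening"],3),"shift",(R.T@(w-p)).round(1))
E
python3 -m pendant '[[-0.51,[0,0,0],[0,0,-5.2]],[-0.51,[0,0,0],[0,0,0]],[-0.51,[0,0,0],[0,0,0]]]'; python3 -c "
from h import *
to(430,300,212,True); to(-39,37,120)"
```

```text
clock: 0.48
tool_pos: [0.1929, 0.5943, 0.2128]
eef_rot: [0.112, 0.994, -0.0, -0.0]
contact_force: [0.3, 0.1, -0.2]
opening: 0.756
finger_force: 0.0
clock 0.47 stage [-185.1  753.7] z 212.8 xdir 167.14 zaxis [-0. -0. -1.] F [ 0.3  0.1 -0.2] open 0.756 shift [-296.6 -234.2    0.9]
clock 0.47 stage [-185.1  753.7] z 212.8 xdir 167.14 zaxis [-0. -0. -1.] F [ 0.3  0.1 -0.2] open 0.756 shift [-435.9 -587.3   93. ]
```

```bash
python3 -m pendant '[[-0.51,[-37,-29,0],[0,0,0]],[-0.51,[-37,-29,0],[0,0,0]],[-0.51,[-37,-29,0],[0,0,0]],[-0.51,[-37,-29,0],[0,0,0]],[-0.51,[-37,-29,0],[0,0,0]],[-0.51,[-37,-29,0],[0,0,0]],[-0.51,[-37,-29,0],[0,0,0]],[-0.51,[-37,-29,0],[0,0,0]]]'; python3 -c "
from h import *
to(-39,37,120)"
```

```text
clock: 1.48
tool_pos: [0.4312, 0.3016, 0.2132]
eef_rot: [0.112, 0.994, 0.0, 0.0]
contact_force: [0.4, 0.2, 0.3]
opening: 0.754
finger_force: 0.0
clock 1.48 stage [-14.  417.2] z 213.2 xdir 167.16 zaxis [ 0.  0. -1.] F [0.4 0.2 0.3] open 0.754 shift [-138.3 -355.1   93.1]
```

```bash
python3 -m pendant '[[-0.51,[-17,-44,6],[0,0,0]],[-0.51,[-17,-44,10],[0,0,0]],[-0.51,[-17,-44,10],[0,0,0]],[-0.51,[-17,-44,10],[0,0,0]],[-0.51,[-17,-44,14],[0,0,0]],[-0.51,[-17,-44,14],[0,0,0]],[-0.51,[-17,-44,14],[0,0,0]],[-0.51,[-16,-46,14],[0,0,0]]]'
python3 - <<'E'
from h import *
for n in("top","scene"):
    s=cams.snapshot(n); np.savez(f"pics/{n}1.npz",**s); cv2.imwrite(f"pics/{n}1.png",s["img"][:,:,::-1])
a=cv2.imread("pics/top1.png")[145:275,330:460]; b=cv2.imread("pics/scene1.png")[120:250,190:320]
f=lambda i:cv2.resize(i,(400,400),interpolation=cv2.INTER_CUBIC)
cv2.imwrite("pics/crop2.png",np.hstack([f(a),f(b)]))
to(-39,37,70)
E
```

```text
clock: 2.48
tool_pos: [0.4843, -0.0737, 0.1207]
eef_rot: [0.112, 0.994, 0.0, 0.001]
contact_force: [0.7, -0.1, 0.4]
opening: 0.751
finger_force: 0.0
clock 2.58 stage [-44.3  34. ] z 119.6 xdir 166.58 zaxis [-0.003 -0.004 -1.   ] F [-0.5  0.2 -0.5] open 0.757 shift [-3.6  5.2 49.6]
```

View pics/crop2.png

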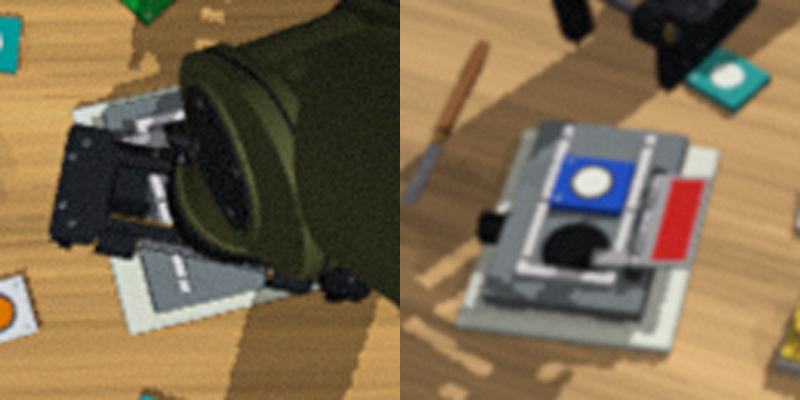

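The scene view shows both fingertips, at crop (575,35) and (668,85), behind the holder. I'll check the finger positions by projection while lowering.

```bash
python3 -m pendant '[[-0.51,[-3,5,20],[0,0,0]],[-0.51,[0,0,20],[0,0,0]],[-0.51,[0,0,0],[0,0,0]]]'
python3 - <<'E'
from h import *
s=dict(np.load("pics/scene1.npz"))
k=130/400
for p in((575,38),(668,86)): 
    w=cast(s,[190+(p[0]-400)*k,120+p[1]*k],.1196)[0]*1000; print("tip stage",U.T@(w-O))
s=cams.snapshot("scene"); cv2.imwrite("pics/crop3.png",cv2.resize(s["img"][110:240,190:320,::-1],(600,600),interpolation=cv2.INTER_CUBIC)); np.savez("pics/s3.npz",**s)
to(-39,37,70)
E
```

```text
clock: 2.95
tool_pos: [0.4869, -0.0674, 0.0803]
eef_rot: [0.111, 0.994, -0.0, -0.001]
contact_force: [0.1, 0.6, -0.5]
opening: 0.755
finger_force: 0.0
tip stage [-82.32470035 -15.283206  ]
tip stage [-46.68000456  57.49566524]
clock 3.0 stage [-37.1  44.5] z 81.0 xdir 167.23 zaxis [-0.001  0.    -1.   ] F [0.9 0.3 0.1] open 0.752 shift [-1.4 -7.6 11. ]
```

View pics/crop3.png

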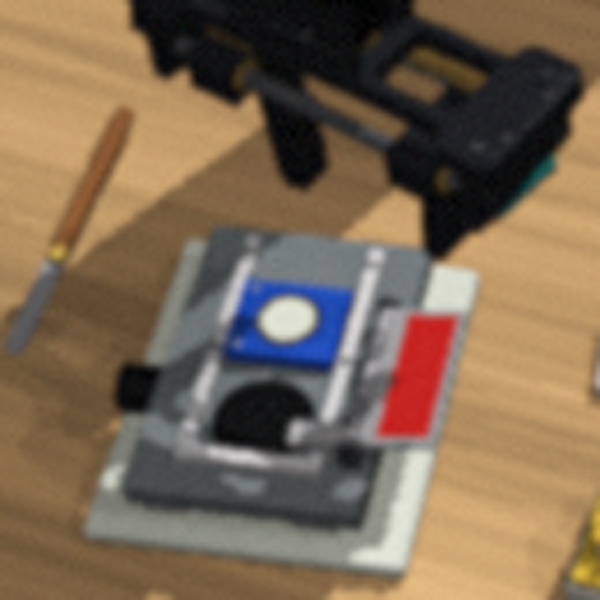

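Run:
```python
from h import *
s=dict(np.load("pics/s3.npz"))
k=130/600
for p in((302,187),(437,260)):
    w=cast(s,[190+p[0]*k,110+p[1]*k],.0805)[0]*1000; print("tip stage",U.T@(w-O))
T=s["camera_from_world"];print(-T[:3,:3].T@T[:3,3])
K=s["camera_matrix"]
def proj(w): c=T[:3,:3]@(np.array(w)/1000)+T[:3,3]; return [round(x,1) for x in((K[0,0]*c[0]/-c[2]+K[0,2]-190)/k,(K[1,1]*-c[1]/-c[2]+K[1,2]-110)/k)]
for n,(x,y,z) in dict(pusher=(-55,6,80.5),presser=(-19,82,80.5),padpoint=(11.5,75,53),stopmid=(57,0,42),railR=(-70,30,41),railL=(-70,-30,41),home=(35,0,36)).items(): print(n,proj(np.r_[O+U@[x,y],z]))
to(-39,37,70)
```

```text
tip stage [-69.00349971   1.3484926 ]
tip stage [-33.12058443  72.99673802]
[1.05586377 0.27154157 0.80749597]
pusher [np.float64(304.7), np.float64(209.9)]
presser [np.float64(450.4), np.float64(285.4)]
padpoint [np.float64(426.6), np.float64(374.3)]
stopmid [np.float64(244.0), np.float64(450.2)]
railR [np.float64(370.9), np.float64(248.2)]
railL [np.float64(249.9), np.float64(235.4)]
home [np.float64(258.1), np.float64(419.6)]
clock 3.0 stage [-37.1  44.5] z 81.0 xdir 167.23 zaxis [-0.001  0.    -1.   ] F [0.9 0.3 0.1] open 0.752 shift [-1.4 -7.6 11. ]
```

```bash
python3 -m pendant '[[-0.51,[0,-7,8],[0,0,0]],[-0.51,[0,0,0],[0,0,0]],[-0.51,[0,0,0],[0,0,0]],[-0.51,[0,0,0],[0,0,0]]]'
python3 - <<'E'
from h import *
to(-39,37,70)
s=cams.snapshot("scene"); cv2.imwrite("pics/crop4.png",cv2.resize(s["img"][110:200,210:310,::-1],(800,600)[:1]*1+(720,) if 0 else (660,594),interpolation=cv2.INTER_CUBIC)); np.savez("pics/s4.npz",**s)
to(-39,37,70)
E
```

```text
clock: 3.5
tool_pos: [0.4863, -0.0748, 0.0733]
eef_rot: [0.111, 0.994, 0.0, 0.0]
contact_force: [0.1, -0.0, -0.8]
opening: 0.755
finger_force: 0.0
clock 3.5 stage [-39.7  37.6] z 73.3 xdir 167.22 zaxis [ 0.001  0.    -1.   ] F [ 0.1 -0.  -0.8] open 0.755 shift [-0.9 -0.3  3.3]
clock 3.55 stage [-39.8  37.6] z 73.2 xdir 167.22 zaxis [ 0.001  0.    -1.   ] F [-0.  -0.5 -0.5] open 0.759 shift [-1.  -0.3  3.2]
```

View pics/crop4.png

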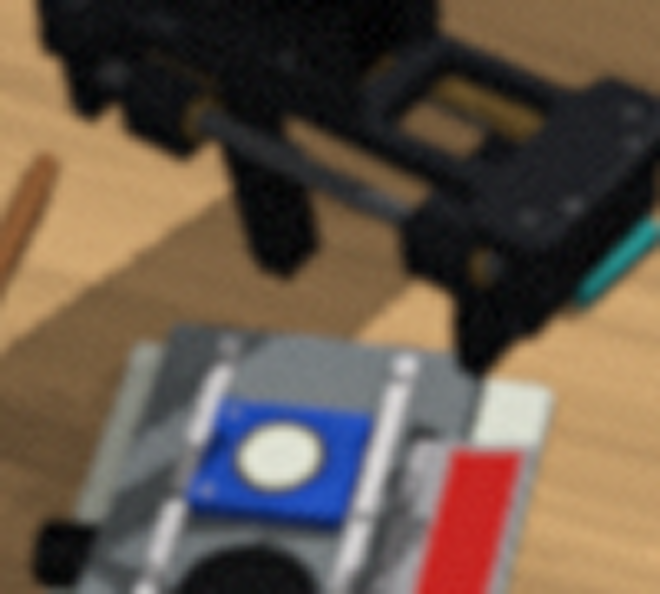

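Run:
```python
from h import *
s=dict(np.load("pics/s4.npz"))
for p in((278,278),(318,245),(478,375)):
    for z in(.0732,.06): print(p,z,U.T@(cast(s,[210+p[0]/6.6,110+p[1]/6.6],z)[0]*1000-O))
d=holder(s,(253,180),(281,192)); print([U.T@(d[0]*1000-O)],U.T@(d[3]*1000-O))
```

```text
(278, 278) 0.0732 [-69.97145277  -7.24460969]
(278, 278) 0.06 [-81.83805822 -11.97330298]
(318, 245) 0.0732 [-86.40005709   2.39005198]
(318, 245) 0.06 [-98.56198975  -2.16544475]
(478, 375) 0.0732 [-37.37794941  66.68581966]
(478, 375) 0.06 [-48.65864093  63.28612953]
[array([-20.02099089,   0.6474478 ])] [11.16192949 69.48570138]
```

Both tips look about 20 mm further back, or higher, than the reported pose. I'll descend carefully to find out which by touch and sight.

```bash
python3 -m pendant '[[-0.51,[0,0,10],[0,0,0]],[-0.51,[0,0,8],[0,0,0]],[-0.51,[0,0,6],[0,0,0]],[-0.51,[0,0,4],[0,0,0]],[-0.51,[0,0,0],[0,0,0]],[-0.51,[0,0,0],[0,0,0]]]'
python3 - <<'E'
from h import *
to(-39,37,40)
s=cams.snapshot("scene"); cv2.imwrite("pics/crop5.png",cv2.resize(s["img"][110:200,210:310,::-1],(660,594),interpolation=cv2.INTER_CUBIC)); np.savez("pics/s5.npz",**s)
E
```

```text
clock: 4.3
tool_pos: [0.4862, -0.0749, 0.0451]
eef_rot: [0.111, 0.994, 0.0, 0.0]
contact_force: [-0.1, 0.4, -1.0]
opening: 0.757
finger_force: 0.0
clock 4.3 stage [-39.8  37.5] z 45.1 xdir 167.22 zaxis [ 0.  0. -1.] F [-0.1  0.4 -1. ] open 0.757 shift [-1.  -0.1  5.1]
```

View pics/crop5.png

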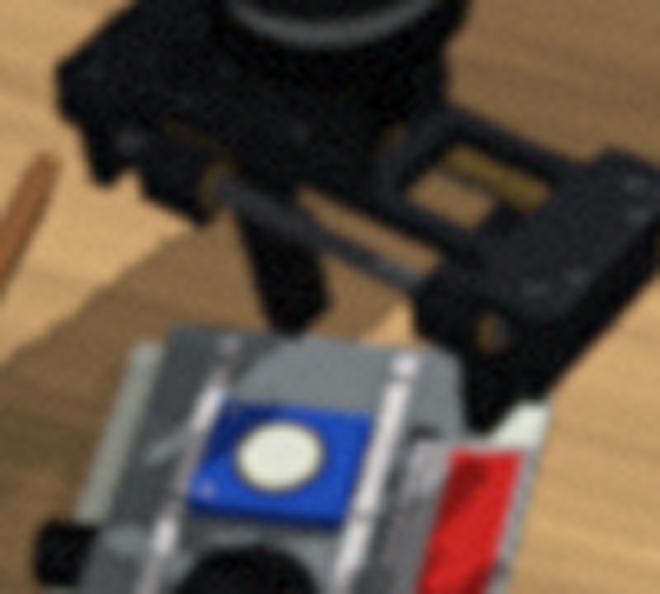

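Run:
```python
from h import *
s=dict(np.load("pics/top1.npz"))
for p in((78,125),(52,240)):
    for z in(.1,.15,.184,.21): print(p,z,(U.T@(cast(s,[330+p[0]*.325,145+p[1]*.325],z)[0]*1000-O)).round(1))
```

```text
(78, 125) 0.1 [57.9 82.8]
(78, 125) 0.15 [47.4 89.4]
(78, 125) 0.184 [40.3 93.9]
(78, 125) 0.21 [34.9 97.4]
(52, 240) 0.1 [-17.2 120.7]
(52, 240) 0.15 [-23.4 125.1]
(52, 240) 0.184 [-27.6 128.2]
(52, 240) 0.21 [-30.8 130.5]
```

The top view puts the gripper where the robot reports it, so the tips probably sit higher than the TCP. I'll keep descending in small steps until contact.

```bash
for i in 1; do python3 -m pendant '[[-0.51,[0,0,3],[0,0,0]],[-0.51,[0,0,2],[0,0,0]],[-0.51,[0,0,0],[0,0,0]]]'; python3 -m pendant '[[-0.51,[0,0,2],[0,0,0]],[-0.51,[0,0,0],[0,0,0]]]';  done
```

```text
clock: 4.72
tool_pos: [0.486, -0.0749, 0.0398]
eef_rot: [0.111, 0.994, 0.0, -0.0]
contact_force: [-0.2, 0.2, 0.4]
opening: 0.755
finger_force: 0.0
clock: 4.97
tool_pos: [0.4861, -0.0749, 0.0379]
eef_rot: [0.111, 0.994, 0.0, -0.0]
contact_force: [-1.0, 0.2, 0.4]
opening: 0.751
finger_force: 0.0
```

```bash
for i in 1; do python3 -m pendant '[[-0.51,[0,0,1.5],[0,0,0]],[-0.51,[0,0,0],[0,0,0]]]'; python3 -m pendant '[[-0.51,[0,0,1.5],[0,0,0]],[-0.51,[0,0,0],[0,0,0]]]'; done
python3 - <<'E'
from h import *
s=cams.snapshot("scene"); cv2.imwrite("pics/crop6.png",cv2.resize(s["img"][110:200,210:310,::-1],(660,594),interpolation=cv2.INTER_CUBIC)); np.savez("pics/s6.npz",**s)
E
```

```text
clock: 5.22
tool_pos: [0.4861, -0.0749, 0.0364]
eef_rot: [0.111, 0.994, 0.0, -0.0]
contact_force: [0.3, -0.7, 0.8]
opening: 0.753
finger_force: 0.0
clock: 5.48
tool_pos: [0.486, -0.0749, 0.0349]
eef_rot: [0.111, 0.994, 0.0, -0.0]
contact_force: [0.1, -0.1, -0.2]
opening: 0.753
finger_force: 0.0
```

View pics/crop6.png

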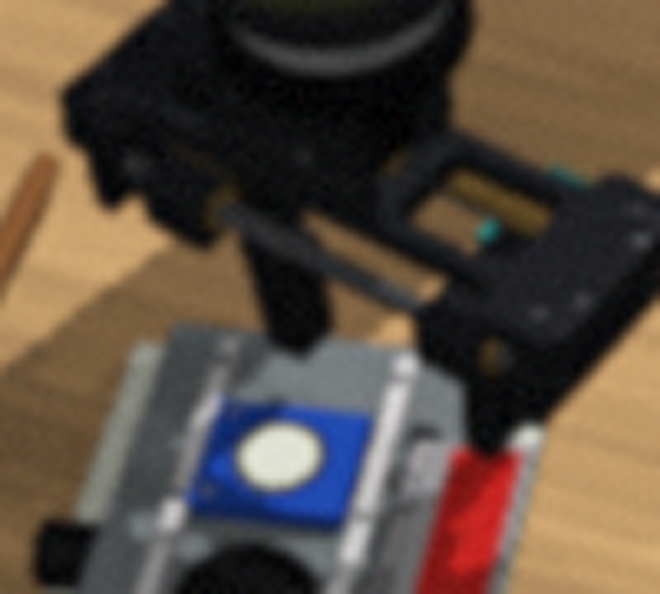

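```bash
python3 - <<'E'
from h import *
s=dict(np.load("pics/s6.npz"))
for p in((293,354),(330,322),(492,452)):
    for z in(.035,.047,.059,.065): print(p,z,(U.T@(cast(s,[210+p[0]/6.6,110+p[1]/6.6],z)[0]*1000-O)).round(1))
to(-39,37,30)
E
python3 -m pendant '[[-0.51,[0,0,1.5],[0,0,0]],[-0.51,[0,0,0],[0,0,0]]]'; python3 -m pendant '[[-0.51,[0,0,1.5],[0,0,0]],[-0.51,[0,0,0],[0,0,0]]]'; python3 -m pendant '[[-0.51,[0,0,1.5],[0,0,0]],[-0.51,[0,0,0],[0,0,0]]]'
```

```text
(293, 354) 0.035 [-70.6  -7.4]
(293, 354) 0.047 [-60.4  -3.3]
(293, 354) 0.059 [-50.1   0.8]
(293, 354) 0.065 [-45.    2.8]
(330, 322) 0.035 [-86.7   1.7]
(330, 322) 0.047 [-76.2   5.6]
(330, 322) 0.059 [-65.7   9.6]
(330, 322) 0.065 [-60.4  11.6]
(492, 452) 0.035 [-37.4  68.2]
(492, 452) 0.047 [-27.7  71.1]
(492, 452) 0.059 [-17.9  74.1]
(492, 452) 0.065 [-13.1  75.5]
clock 5.53 stage [-40.   37.6] z 34.9 xdir 167.22 zaxis [-0.  0. -1.] F [ 0.8 -0.3  0.1] open 0.755 shift [-1.2 -0.1  4.9]
clock: 5.78
tool_pos: [0.486, -0.0749, 0.0334]
eef_rot: [0.111, 0.994, 0.0, -0.0]
contact_force: [-0.0, -0.4, -0.4]
opening: 0.753
finger_force: 0.0
clock: 6.02
tool_pos: [0.4861, -0.0749, 0.0319]
eef_rot: [0.111, 0.994, 0.0, -0.0]
contact_force: [0.1, 0.1, 0.2]
opening: 0.751
finger_force: 0.0
clock: 6.28
tool_pos: [0.486, -0.0749, 0.0304]
eef_rot: [0.111, 0.994, 0.0, -0.0]
contact_force: [0.2, -0.6, 0.1]
opening: 0.755
finger_force: 0.0
```

No contact with the TCP 6 mm below plate level, so the open fingertips end about 24 mm above the TCP. I'll use that offset and continue to contact.

```bash
for i in 1; do python3 -m pendant '[[-0.51,[0,0,2],[0,0,0]],[-0.51,[0,0,0],[0,0,0]]]'; python3 -m pendant '[[-0.51,[0,0,2],[0,0,0]],[-0.51,[0,0,0],[0,0,0]]]'; python3 -m pendant '[[-0.51,[0,0,2],[0,0,0]],[-0.51,[0,0,0],[0,0,0]]]'; done | grep -E "clock|pos|contact"
```

```text
clock: 6.52
tool_pos: [0.486, -0.0749, 0.0284]
contact_force: [0.4, -0.2, 0.3]
clock: 6.78
tool_pos: [0.4861, -0.0747, 0.0265]
contact_force: [-0.3, -0.8, 1.4]
clock: 7.02
tool_pos: [0.4861, -0.0746, 0.0244]
contact_force: [-0.5, 1.2, 2.6]
```

Contact began near TCP z = 0.027, which confirms it. Now I'll press down to holder height.

```bash
(python3 -m pendant '[[-0.51,[0,0,2],[0,0,0]],[-0.51,[0,0,2],[0,0,0]],[-0.51,[0,0,0],[0,0,0]]]'; python3 -m pendant '[[-0.51,[0,0,2],[0,0,0]],[-0.51,[0,0,1],[0,0,0]],[-0.51,[0,0,0],[0,0,0]]]') | grep -E "clock|pos|contact"
python3 - <<'E'
from h import *
to(-39,37,17)
s=cams.snapshot("scene"); cv2.imwrite("pics/crop7.png",cv2.resize(s["img"][125:225,205:305,::-1],(600,600),interpolation=cv2.INTER_CUBIC)); np.savez("pics/s7.npz",**s)
E
```

```text
clock: 7.4
tool_pos: [0.4862, -0.0747, 0.0204]
contact_force: [-0.5, 1.6, 4.1]
clock: 7.78
tool_pos: [0.4862, -0.075, 0.0175]
contact_force: [0.3, 0.8, 3.8]
clock 7.78 stage [-39.9  37.5] z 17.5 xdir 167.21 zaxis [ 0. -0. -1.] F [0.3 0.8 3.8] open 0.752 shift [-1.  -0.1  0.5]
```

View pics/crop7.png

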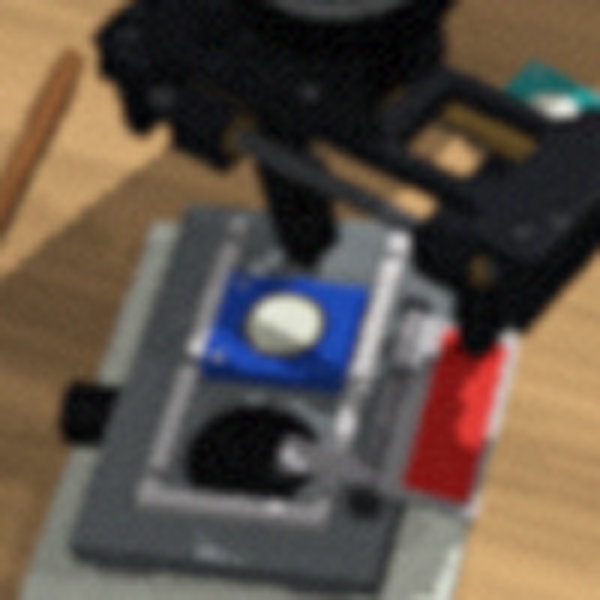

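The nose is visibly raised at (295,452), the presser is on the red plate at (485,350), and the pusher tip at (315,262) is just behind the holder. Now I'll press 1 mm more and push along the channel.

```bash
(python3 -m pendant '[[-0.51,[0,0,1],[0,0,0]],[-0.51,[-3.6,1.7,0],[0,0,0]],[-0.51,[-3.6,1.7,0],[0,0,0]],[-0.51,[-3.6,1.7,0],[0,0,0]],[-0.51,[-3.6,1.7,0],[0,0,0]],[-0.51,[0,0,0],[0,0,0]]]'; python3 -m pendant '[[-0.51,[-3.6,1.7,0],[0,0,0]],[-0.51,[-3.6,1.7,0],[0,0,0]],[-0.51,[-3.6,1.7,0],[0,0,0]],[-0.51,[-3.6,1.7,0],[0,0,0]],[-0.51,[0,0,0],[0,0,0]]]') | grep -E "clock|pos|contact"
python3 - <<'E'
from h import *
to(18,37,16.5)
s=cams.snapshot("scene"); np.savez("pics/s8.npz",**s)
b,rd,w=masks(s,(255,185),(281,192)); print("disc stage",U.T@(cast(s,np.argwhere(w)[:,::-1].mean(0),.044)[0]*1000-O),w.sum(),rect(s,b,.044))
E
```

```text
clock: 8.57
tool_pos: [0.5024, -0.0712, 0.0165]
contact_force: [-3.1, 0.5, 4.3]
clock: 9.2
tool_pos: [0.5182, -0.0678, 0.0166]
contact_force: [-2.1, 1.4, 4.0]
clock 9.2 stage [-7.  37.7] z 16.6 xdir 167.22 zaxis [ 0.002  0.    -1.   ] F [-2.1  1.4  4. ] open 0.754 shift [-23.    9.9   0.1]
disc stage [6.35276878 1.21946314] 92 ((541.9384765625, -100.17439270019531), (50.990169525146484, 52.138736724853516), 10.45251750946045)
```

```bash
(python3 -m pendant '[[-0.51,[-3.6,1.7,0],[0,0,0]],[-0.51,[-3.6,1.7,0],[0,0,0]],[-0.51,[-2.7,1.3,0],[0,0,0]],[-0.51,[0,0,0],[0,0,0]]]'; python3 -m pendant '[[-0.51,[-2.7,1.3,0],[0,0,0]],[-0.51,[-2.7,1.3,0],[0,0,0]],[-0.51,[-2.7,1.3,0],[0,0,0]],[-0.51,[-2.7,1.3,0],[0,0,0]],[-0.51,[0,0,0],[0,0,0]]]') | grep -E "clock|pos|contact"
python3 - <<'E'
from h import *
to(18,37,16.5)
s=cams.snapshot("scene"); np.savez("pics/s8.npz",**s); cv2.imwrite("pics/crop8.png",cv2.resize(s["img"][125:225,205:305,::-1],(600,600),interpolation=cv2.INTER_CUBIC))
b,rd,w=masks(s,(253,195),(281,192)); print("disc stage",U.T@(cast(s,np.argwhere(w)[:,::-1].mean(0),.044)[0]*1000-O),w.sum(),rect(s,b,.044))
E
```

```text
clock: 9.75
tool_pos: [0.5285, -0.0654, 0.0165]
contact_force: [-2.8, 0.9, 3.6]
clock: 10.38
tool_pos: [0.5403, -0.0627, 0.0165]
contact_force: [-3.1, 0.6, 4.0]
clock 10.38 stage [15.6 38. ] z 16.5 xdir 167.23 zaxis [ 0.001  0.    -1.   ] F [-3.1  0.6  4. ] open 0.755 shift [-2.6  0.1  0. ]
disc stage [29.47219568  1.86894451] 99 ((563.9247436523438, -95.78992462158203), (46.84787368774414, 52.13833999633789), 11.606423377990723)
```

View pics/crop8.png

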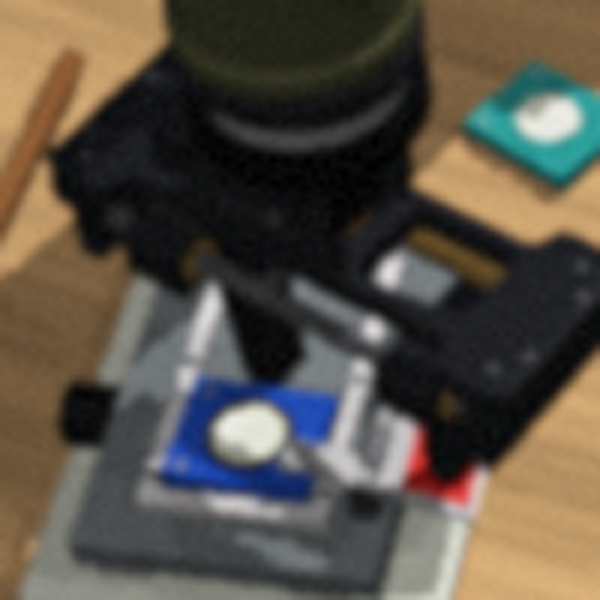

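The holder is now under the raised nose at (295,455), a few mm short of the end stop at (230,500). I'll push the last few mm until the force rises at the stop.

```bash
(python3 -m pendant '[[-0.51,[-1.8,0.85,0],[0,0,0]],[-0.51,[-1.8,0.85,0],[0,0,0]],[-0.51,[0,0,0],[0,0,0]]]';python3 -m pendant '[[-0.51,[-0.9,0.4,0],[0,0,0]],[-0.51,[0,0,0],[0,0,0]]]'; python3 -m pendant '[[-0.51,[-0.9,0.4,0],[0,0,0]],[-0.51,[0,0,0],[0,0,0]]]') | grep -E "clock|pos|contact"
```

```text
clock: 10.8
tool_pos: [0.5436, -0.0621, 0.0165]
contact_force: [-3.6, 0.0, 4.1]
clock: 11.05
tool_pos: [0.5437, -0.0621, 0.0164]
contact_force: [-5.2, 1.1, 5.5]
clock: 11.3
tool_pos: [0.544, -0.0621, 0.0163]
contact_force: [-5.9, -0.7, 6.1]
```

```bash
(python3 -m pendant '[[-0.51,[-1.8,0.85,0],[0,0,0]],[-0.51,[0,0,0],[0,0,0]]]'; python3 -m pendant '[[-0.51,[-1.8,0.85,0],[0,0,0]],[-0.51,[0,0,0],[0,0,0]]]') | grep -E "clock|pos|contact"
python3 - <<'E'
from h import *
to(18,37,16.5)
s=cams.snapshot("scene"); np.savez("pics/s9.npz",**s)
b,rd,w=masks(s,(251,197),(281,192)); print("disc stage",U.T@(cast(s,np.argwhere(w)[:,::-1].mean(0),.044)[0]*1000-O),w.sum(),rect(s,b,.044))
E
```

```text
clock: 11.55
tool_pos: [0.5444, -0.0622, 0.0161]
contact_force: [-8.6, 0.2, 7.8]
clock: 11.8
tool_pos: [0.5447, -0.0623, 0.016]
contact_force: [-10.4, -0.8, 8.5]
clock 11.8 stage [20.  37.6] z 16.0 xdir 167.12 zaxis [-0.009 -0.002 -1.   ] F [-10.4  -0.8   8.5] open 0.753 shift [ 1.5 -1.3 -0.5]Traceback (most recent call last):
  File "<stdin>", line 4, in <module>
  File "h.py", line 17, in masks
    b=biggest((H>105)&(H<130)&(S>130)&(V>60),nb); rd=biggest(((H<8)|(H>172))&(S>150)&(V>50),nr)
                                                     ~~~~~~~^^^^^^^^^^^^^^^^^^^^^^^^^^^^^^^^^^^
  File "h.py", line 10, in biggest
    i=min(k,key=lambda i:np.hypot(*(c[i]-near)))
ValueError: min() iterable argument is empty
```

Blocked firmly at the stop (10 N). I'll back the pusher off a little and rise, so the clip closes.

```bash
(python3 -m pendant '[[-0.51,[3.6,-1.7,0],[0,0,0]],[-0.51,[3.6,-1.7,0],[0,0,0]],[-0.51,[0,0,0],[0,0,0]]]'; python3 -m pendant '[[-0.51,[0,0,-3],[0,0,0]],[-0.51,[0,0,-4],[0,0,0]],[-0.51,[0,0,-5],[0,0,0]],[-0.51,[0,0,-8],[0,0,0]],[-0.51,[0,0,-15],[0,0,0]],[-0.51,[0,0,-25],[0,0,0]],[-0.51,[0,0,-25],[0,0,0]],[-0.51,[0,0,-15],[0,0,0]]]'; python3 -m pendant '[[-0.51,[45,-5,-10],[0,0,0]],[-0.51,[45,-5,-10],[0,0,0]],[-0.51,[40,5,-10],[0,0,0]],[-0.51,[0,0,0],[0,0,0]],[-0.51,[0,0,0],[0,0,0]]]') | grep -E "clock|pos|contact"
python3 - <<'E'
from h import *
to(18,37,16.5)
for n,nb,nr in(("scene",(251,197),(281,192)),("top",(395,200),(366,208))):
    s=cams.snapshot(n); cv2.imwrite(f"pics/{n}9.png",s["img"][:,:,::-1])
    try:
        b,rd,w=masks(s,nb,nr); print(n,"disc stage",U.T@(cast(s,np.argwhere(w)[:,::-1].mean(0),.044)[0]*1000-O),w.sum(),rect(s,b,.044))
    except Exception as e: print(n,e)
a=cv2.imread("pics/top9.png")[155:265,340:450]; b=cv2.imread("pics/scene9.png")[145:245,200:300]
f=lambda i:cv2.resize(i,(400,400),interpolation=cv2.INTER_CUBIC)
cv2.imwrite("pics/crop9.png",np.hstack([f(a),f(b)]))
E
```

```text
clock: 12.22
tool_pos: [0.544, -0.0621, 0.017]
contact_force: [0.3, 1.3, 4.8]
clock: 13.22
tool_pos: [0.5419, -0.0627, 0.1183]
contact_force: [0.4, -0.4, -0.0]
clock: 13.85
tool_pos: [0.4149, -0.0387, 0.1468]
contact_force: [0.3, 0.2, -0.2]
clock 13.85 stage [-101.9   88. ] z 146.8 xdir 167.22 zaxis [ 0.002  0.    -1.   ] F [ 0.3  0.2 -0.2] open 0.755 shift [-130.     4.4  130.5]
scene disc stage [33.57890005 -0.37525476] 85 ((565.6099853515625, -95.07572937011719), (43.88274002075195, 51.418540954589844), 11.608495712280273)
top disc stage [35.29677917 -2.25535392] 85 ((567.4983520507812, -97.15897369384766), (44.76009750366211, 51.79897689819336), 11.006392478942871)
```

View pics/crop9.png

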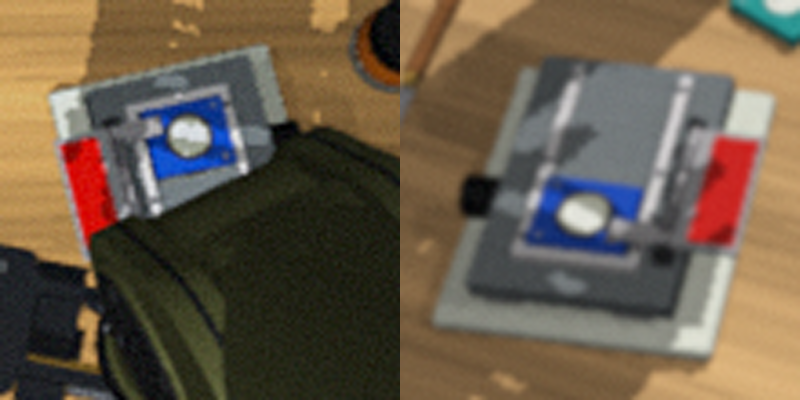

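Both views show the holder against the end stop with the clip nose resting on its corner, at crop-left (155,130) and crop-right (620,230). It measures stage x ≈ 34.4 mm, and the fingers are clear. Handing in.

```bash
python3 -c "
from plant import r
print(r.finish_job())"
```

```text
the job is handed in; nothing more can be done
None
```

I handed the job in at about 14 s: the last pictures show the blue holder against the end stop (stage x about 34.4 mm, home is 35), the clip closed on top of it and the fingers clear. The hand-in returned no verdict, and I did not measure the clip's force on the holder.

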